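# Push the die out of the clay extruder and rack it

### The arm

A 6-joint arm with a two-finger parallel gripper is mounted at the origin on the work surface; the furniture and walls round the work are solid. World frame = base frame: x ahead of the robot, y to its left, z up, the work surface at z = 0. Lengths are in m, angles in rad, forces in N, time in s.
With the tool pointing down it reaches from about 0.35 to 0.775 m from the base axis. Payload 5.5 kg.
Tool frame: the origin (TCP) lies midway between the tips of the shut fingers; the grasp point (between the pads) lies behind it (env.grip_point_offset is the z of the grasp point in the tool frame, in m); z points along the fingers, y is the direction in which the jaws open and shut (so a half turn about z gives the same grasp; the last joint's range is limited). The gripper opens to 85 mm and grips with 20 to 120 N. Pads are 22 mm wide; open, the fingers measure 114 mm over their backs; the gripper's body (76 mm by 85 mm) begins 54 mm behind the grasp point. The pads swing forward as they close: fully open they stand 13 mm farther back than shut.
Start: joints at [-1.461, 0.313, 0.046, 1.304, 0, 1.431], TCP at [0.142, -0.557, 0.231] pointing down, gripper open.
Joint ranges: [-2.76, 2.76], [-0.86, 1.69], [-1.03, 1.26], [-2.2, 2.34], [-1.47, 1.5], [-3.14, 3.14]. Speed limits (rad/s): [2.57, 2.57, 3.14, 3.14, 3.14, 3.14].

### API

Orientations are given as a unit quaternion [w, x, y, z].
In Python, from workcell import env, viewer gives the robot as it stands. The module is installed in compiled form; this text tells all that it offers.
- The arm moves only by the shell command python3 -m inch 'ROWS' [OPENING] [FORCE]. ROWS is JSON, a list of rows, each a list of 2 entries, a list of its own where there are three numbers: the shift along the tool's x, y, z in m, then the turn about the tool's z in degrees. In form: [[[tx, ty, tz], spin], ...]. A call has 1 to 5 rows; each row is the pose to reach, as a shift and turn from the pose measured when the call began, along the tool's axes at that moment; what a row does not reach only later rows make up. A row lasts 1/12 s, in which the tool goes at most 41.7 mm and 7.16 degrees, less where a joint would pass 70% of its speed; a pose out of reach is approached as far as the arm can. A call with a gripper value outside its range is refused whole. OPENING is the closure, from 0 (fully open) to 1 (shut), set as the call begins (- or left out, the last holds). The fingers move at their own pace and stop on an object; FORCE is the grip in N (left out, the last holds). Time passes only in rows, so rows that repeat a pose let the fingers close. It gives the time, the measured TCP pose, the force and the opening at its end, in the units of the state.
- env.get_state(): the state, without advancing time (a new reading comes with each control period).
- viewer.read_camera(name): name is "scene" or "side" or "wrist"; returns a dict with "image" (384x512x3 uint8, red, green, blue), "depth" (384x512 float32, m along the optical axis (not along the pixel's ray), 0 where there is no reading), "vertical_fov" (degrees; the focal length in pixels is half the picture's height over the tangent of half this angle, whatever the lens; pixels are square), "cx", "cy" (the principal point, pixels), "R" (3x3) and "t" (3): a world point X has camera coordinates R X + t; the wrist camera has in their place "T_tool_cam" (4x4, takes a point from camera to tool coordinates, whose origin is the TCP and whose axes are the flange's). Camera axes: x right, y down, z forward; pixel columns grow to the right and rows downward; lengths in m; the calibration is good to about 2 mm. A picture is of the moment at which its call begins: read the wrist's pose just before it.
- env.hand_in(): hands the job in, once; it reports no verdict.
The state is a dict: "clock": time; "joint_pos": joint angles; "qvel": joint speeds; "tau": joint torques, N m; "tcp_pos": TCP position; "orientation": TCP orientation; "wrist_force": force on the tool from outside, world axes, zero at the start; "ft_torque": the same for the moment, N m; "finger_gap": finger opening in m.
Only numpy, scipy, OpenCV 4.12 (cv2) and the standard library are available. Lean on these libraries where they do the work, as an engineer would, in place of code of your own. Each camera call takes 0.05 s, during which the arm holds its last target. There are 200 camera calls.

### The job

Take the die out of the clay extruder for cleaning: slide the steel gate fully open, pick up the weighted push bar at its balance point and carry it level, and push the die with it right out of the barrel, past the gate's channels, onto the outfeed rails. Lay the bar back in its rest as it lay before, then carry the die level to the die rack and lay it in the middle of the empty bay; leave the gate open and everything else where it is.

Things in the scene. Friction and masses are not known exactly. Their poses are not given: they have to be found in the camera images.
- stand: Fixed green stand that carries the extruder's aluminium barrel level, along y. Origin on the table under the barrel's middle, z up. The bore's axis is 115 mm high, from y = +42 mm (rear, open) to y = -42 mm (mouth, behind the gate). End plates 84 mm wide (x), 157 mm high. A spring pin on the barrel (y = -10 mm, up to 182 mm high) presses on the die: 6 to 15 N push it. Base from y = +65 to -185 mm.
- bore_rear (a point): Centre of the bore's rear opening, where the bar goes in (bore diameter 50 mm, barrel 62 mm outside); axes as the stand's. The die is pushed towards -y.
- bore_mouth (a point): Centre of the bore's mouth, 84 mm from bore_rear along the stand's -y, where the die comes out once the gate is open. Channels of the gate stand 13 mm out from it.
- gate (a joint): Steel retaining gate that slides across the mouth: about 0 closed (it bars the die's way), 0.066 m fully open. It moves along the stand's +x (away from the robot), needs about 3 N and stays where it is left. From 0.056 the die can pass.
- gate_knob (a point): Middle of the gate's upright black knob, 20 mm in diameter and 34 mm high (161 to 195 mm above the table); free all round. It moves with the gate.
- bar_balance (a point): Balance point of the push bar, on its axis; axes as the bar's. Bar 200 mm long, about 0.5 kg: a brass head 32 mm in diameter, 36 mm long at its +y end, a steel shaft 16 mm in diameter, a white nylon tip at its -y end. The balance point is on the shaft, 64 mm from the head's end (28 mm from where head and shaft meet), 136 mm from the tip.
- bar_tip (a point): Centre of the end face of the bar's nylon tip, 136 mm from the balance point along the bar's -y.
- bar: The push bar; its origin is the balance point, y along it towards the brass head.
- rest_seat (a point): Point where the bar's balance point belongs when it lies in its rest, 75 mm above the table; axes as the rest's: the bar lies along y, head towards +y.
- rest: Fixed wooden bar rest, base 70 x 190 mm, 12 mm thick; origin on the table under rest_seat. Two posts with aluminium V seats at y = +46 mm (under the brass head) and y = -108 mm (under the shaft near the tip), up to about 79 mm high; between them the bar is free all round, down to the base.
- die_center (a point): Middle of the die to be pushed out, on its axis; axes as the die's. A plug 48 mm in diameter, 60 mm long, about 0.36 kg: a heavy brass face 18 mm thick at its -y end (towards the mouth), a white nylon body with black seal rings at its +y end. It starts in the barrel with its face 3 to 8 mm inside the mouth.
- die: The same die; origin at die_center, y along its axis, away from the brass face.
- die_balance (a point): Balance point of the die, on its axis 14 mm from die_center towards the brass face.
- rack: Fixed plywood die rack, 104 x 200 mm; origin on the table under its middle. Two bays at y = +50 mm (empty) and y = -50 mm (taken); each is a pair of dowels along x, 92 mm long, 28 mm apart, tops 34 mm high. A die lies on them, axis along x, either way round, 54 mm above the table. The board's top is 12 mm high.
- outfeed (a point): Point on the two steel outfeed rails (10 mm rods, 28 mm apart, stand y = -58 to -165 mm) that catch the die as it comes out; 95 mm from the stand's origin along -y, at the height of the die's axis there (112 mm). Here the die's middle is well clear of barrel and channels (clear from -85 mm). The rails are open at both sides; a rubber stop closes their end.
- free_bay (a point): Where the die's middle belongs in the empty bay, 54 mm above the table; axes as the rack's, the die's axis goes along x.
- other_bay (a point): The middle of the other bay, taken by the spare die.
- spare_die_center (a point): Middle of the spare die (same size, grey body), which lies in the other bay and stays there.
- pot: Pale bisque pot, 76 mm wide and 70 mm high, standing aside; origin at its foot.
- green_glaze: Glaze jar with a green band, 47 mm wide and 60 mm high, standing aside; origin at its foot.

How it is judged:
On the way, in this order (a step that is already met when the one before it is completed fails the run):
1. the gate is slid open (at least 56 of 66 mm) (value of joint gate above 0.056 m), for 0.2 s.
2. the bar is lifted clear of its rest, gripped within 2 cm of its balance point and level within about 9 degrees (height (world z) of bar_balance above 0.095 m and angle between bar's own y axis and vertical between 1.421 and 1.721 rad and distance between the grasp point and bar_balance below 0.02 m), for 0.3 s.
3. the bar, held near its balance point with its tip inside the bore, has pushed the die out of the barrel and past the gate's channels onto the rails (y of die_center in the frame of stand below -0.085 m and z of die_center in the frame of stand above 0.1 m and y of bar_tip in the frame of stand below -0.045 m and x of bar_tip in the frame of stand between -0.025 and 0.025 m and z of bar_tip in the frame of stand between 0.09 and 0.14 m), for 0.1 s.
4. the bar lies back in its rest, released (distance between bar_balance and rest_seat below 0.016 m and angle between bar's own y axis and vertical between 1.491 and 1.651 rad and linear speed of bar below 0.02 m/s and contact force between the fingers and bar below 0.1 N), for 0.3 s.
5. the die is lifted off the rails, level within about 9 degrees (height (world z) of die_center above 0.13 m and angle between die's own y axis and vertical between 1.421 and 1.721 rad), for 0.1 s.
At the end, for the whole second after the job is handed in: Gate open 56 mm or more; bar level, still and released in its rest, balance point within 16 mm of rest_seat; die level, still and released in the empty bay, its middle within 18 mm of free_bay and its axis along the bay within 11 degrees; spare die within 20 mm of other_bay (all of step 4 and value of joint gate above 0.056 m and distance between die_center and free_bay below 0.018 m and angle between die's own y axis and vertical between 1.471 and 1.671 rad and angle between the y axis of die and the x axis of rack, either way round below 0.2 rad and linear speed of die below 0.02 m/s and contact force between the fingers and die below 0.1 N and distance between spare_die_center and other_bay below 0.02 m); the robot touches nothing.
It fails at once if the bar goes more than about 17 degrees out of level (angle between bar's own y axis and vertical below 1.271 rad or angle between bar's own y axis and vertical above 1.871 rad).
It fails at once if the die goes more than about 17 degrees out of level (angle between die's own y axis and vertical below 1.271 rad or angle between die's own y axis and vertical above 1.871 rad).
It fails at once if the spare die is moved by more than 2 cm (distance of spare_die_center from where it was at the start of the episode above 0.02 m).
It fails at once if a bystander (pot or glaze jar) is moved by more than 3 cm (distance of any of pot, green_glaze from where it was at the start of the episode above 0.03 m).
It also fails if it takes over 72 s, if anything falls off the work surface, if the arm or the gripper's body presses on something with over 40 N, if the wrist force passes 120 N, or if a joint passes its speed limit or range.

## Working session

There is one attempt and no reset: what is moved stays moved. The work goes in short steps, Python scripts to look and compute and a shell command to move; the robot and the scene stay as the last step left them, time stands still between calls to the robot, and variables do not carry over. Pictures are saved under pics/ and viewed, on a budget of 10 in all, crops included, one or two more only if the job needs it, and the job is handed in when it is done.

```bash
ls; mkdir -p pics; python3 - <<'E'
from workcell import env, viewer
import numpy as np, cv2
s=env.get_state(); print(s, env.grip_point_offset)
ims=[]
for n in ["scene","side"]:
    c=viewer.read_camera(n); np.savez(f"{n}.npz",**{k:v for k,v in c.items()})
    cv2.imwrite(f"pics/{n}0.png",c["image"][:,:,::-1]); print(n,c["vertical_fov"],c["cx"],c["cy"],c["R"],c["t"])
E
```

```text
pics
{'clock': 0.0, 'joint_pos': array([-1.46060138e+00,  3.13967047e-01,  4.49613706e-02,  1.30359846e+00,
        2.14037635e-05,  1.43121118e+00]), 'qvel': array([ 0.00182335,  0.00028028, -0.00028423, -0.00066521, -0.00017699,
       -0.00106558]), 'tau': array([-2.41104724e-03, -4.80622780e+01,  2.98534906e+01,  1.94676616e-02,
       -4.97706640e-05, -2.61539931e-06]), 'tcp_pos': array([ 0.14208246, -0.55663464,  0.23042065]), 'orientation': array([-9.03648443e-04,  9.92210965e-01,  1.24565576e-01,  2.39831934e-05]), 'wrist_force': array([ 0.4504846 , -0.82146733, -0.0709836 ]), 'ft_torque': array([-0.01201585, -0.01464401,  0.01461725]), 'finger_gap': 0.08536239296530021} -0.0187
scene 57.488842769123806 252.36694862804237 194.21243516838106 [[-0.7702383  -0.63767623  0.01009887]
 [-0.37513071  0.44019444 -0.8157854 ]
 [ 0.51576149 -0.63213755 -0.57826655]] [0.36101693 0.31409169 0.97401977]
side 42.47804095166789 261.1118584465817 195.9803083766197 [[ 0.88385086 -0.46768725  0.00873521]
 [-0.24656461 -0.48167279 -0.84095019]
 [ 0.39750919  0.74112075 -0.54104203]] [-0.44062874  0.21081244  1.72820478]
```

View pics/scene0.png

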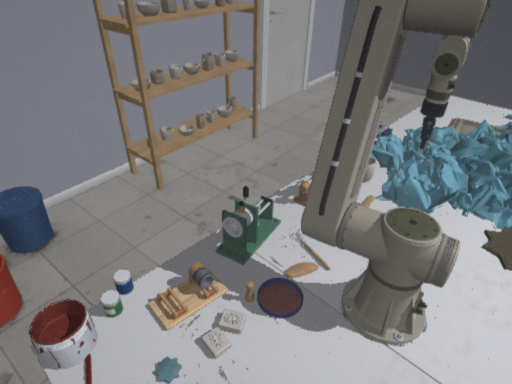

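View pics/side0.png

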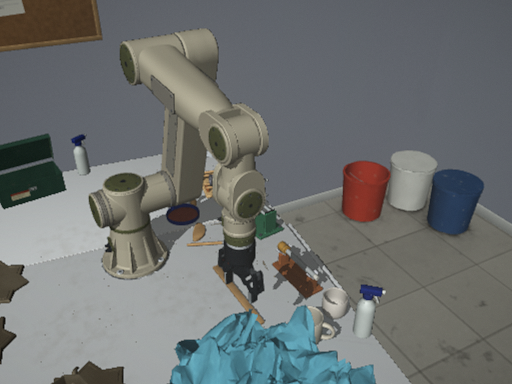

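Scene view: green stand with gate at about (250,225), rack at (188,290) with spare die at (203,277), and the glaze jars to its left. Side view: bar rest at (297,270), brass head at (283,247). Next I make an overhead map from the depth data.

```bash
cat > h.py <<'E'
import numpy as np, cv2
from scipy.spatial.transform import Rotation as Ro
from workcell import env, viewer
def cloud(c,s=None):
    d=c["depth"]; f=d.shape[0]/2/np.tan(np.radians(float(c["vertical_fov"]))/2)
    v,u=np.mgrid[:d.shape[0],:d.shape[1]]
    P=np.stack([(u-c["cx"])/f*d,(v-c["cy"])/f*d,d],-1)
    if s is None: W=(P-c["t"])@c["R"]
    else:
        T=c["T_tool_cam"]; q=s["orientation"]; R=Ro.from_quat([q[1],q[2],q[3],q[0]]).as_matrix()
        W=(P@T[:3,:3].T+T[:3,3])@R.T+s["tcp_pos"]
    W[d<=0]=np.nan
    return W
def topmap(Ws,Is,x0,x1,y0,y1,res=0.001,zmax=0.25):
    # picture: up=+x, left=+y
    H=int((x1-x0)/res);Wd=int((y1-y0)/res)
    M=np.zeros((H,Wd,3),np.uint8);Z=np.full((H,Wd),-1.)
    for W,I in zip(Ws,Is):
        p=W.reshape(-1,3);c=I.reshape(-1,3)
        k=np.isfinite(p[:,0])&(p[:,2]<zmax)&(p[:,0]>x0)&(p[:,0]<x1)&(p[:,1]>y0)&(p[:,1]<y1)
        p=p[k];c=c[k];o=np.argsort(p[:,2]);p=p[o];c=c[o]
        r=((x1-p[:,0])/res).astype(int).clip(0,H-1);q=((y1-p[:,1])/res).astype(int).clip(0,Wd-1)
        M[r,q]=c[:,::-1];Z[r,q]=p[:,2]
    return M,Z
E
python3 - <<'E'
from h import *
Ws=[];Is=[]
for n in ["scene","side"]:
    c=dict(np.load(n+".npz")); W=cloud(c);Ws.append(W);Is.append(c["image"])
    for name,(lo,hi) in {"green":((40,80,20),(90,255,160)),"orange":((8,90,60),(25,255,255))}.items():
        m=cv2.inRange(cv2.cvtColor(c["image"],cv2.COLOR_RGB2HSV),lo,hi)
        nl,l,st,_=cv2.connectedComponentsWithStats(m)
        for i in range(1,nl):
            if st[i,4]>40:
                p=W[l==i];p=p[np.isfinite(p[:,0])]
                if len(p) and p[:,2].max()<.4: print(n,name,st[i],np.percentile(p,[3,50,97],axis=0).round(3).tolist())
M,Z=topmap(Ws,Is,.2,.85,-.65,.35,.00125)
M=cv2.dilate(M,np.ones((2,2)))
for i in range(0,10): cv2.putText(M,f"{.35-.1*i:.2f}",(i*80,10),0,.35,(0,255,255))
for i in range(0,7): cv2.putText(M,f"{.85-.1*i:.2f}",(0,i*80+5),0,.35,(0,255,255))
cv2.imwrite("pics/top0.png",M)
E
```

```text
scene green [246 217  30  37 313] [[0.411, -0.085, 0.008], [0.434, -0.009, 0.011], [0.483, 0.081, 0.051]]
scene green [106 302  16  13  72] [[0.535, 0.47, 0.008], [0.537, 0.482, 0.028], [0.544, 0.501, 0.042]]
scene orange [129  75  24  42 177] [[1.843, -0.655, -0.111], [1.865, -0.566, -0.012], [2.092, -0.536, 0.13]]
scene orange [119 107   6  20  43] [[2.181, -0.581, -0.293], [2.193, -0.565, -0.215], [2.214, -0.557, -0.151]]
scene orange [127 142  19  12  65] [[2.061, -0.651, -0.479], [2.138, -0.593, -0.464], [2.181, -0.541, -0.454]]
scene orange [136 149  24  17 106] [[1.85, -0.607, -0.499], [1.916, -0.562, -0.463], [2.064, -0.534, -0.403]]
scene orange [295 182  15  22 159] [[0.422, -0.281, 0.008], [0.436, -0.265, 0.045], [0.464, -0.251, 0.089]]
scene orange [189 263  14  21  96] [[0.444, 0.257, 0.013], [0.454, 0.285, 0.072], [0.467, 0.296, 0.078]]
scene orange [203 286  15  14  96] [[0.377, 0.263, 0.011], [0.384, 0.283, 0.026], [0.403, 0.304, 0.033]]
scene orange [158 289  22  23 148] [[0.423, 0.353, 0.011], [0.472, 0.373, 0.03], [0.483, 0.393, 0.035]]
scene orange [172 305  17  1
[... 224 characters left out ...]
[[-0.375, 0.527, 0.006], [-0.256, 0.56, 0.049], [-0.15, 0.69, 0.084]]
side orange [202 171  12  27 173] [[0.253, -0.043, 0.005], [0.391, 0.29, 0.014], [0.45, 0.398, 0.255]]
side orange [193 223  12  18 164] [[0.216, -0.014, 0.001], [0.247, 0.022, 0.008], [0.272, 0.071, 0.014]]
side orange [273 241  50  56 910] [[0.408, -0.444, 0.005], [0.436, -0.347, 0.013], [0.473, -0.268, 0.088]]
side orange [187 242  35   4  81] [[0.186, -0.075, 0.0], [0.237, -0.053, 0.008], [0.291, -0.03, 0.013]]
side orange [213 266  11  16  82] [[0.217, -0.254, -0.0], [0.223, -0.218, 0.009], [0.235, -0.187, 0.014]]
side orange [226 282  27  29 216] [[0.223, -0.411, 0.001], [0.233, -0.351, 0.01], [0.245, -0.287, 0.014]]
```

View pics/top0.png

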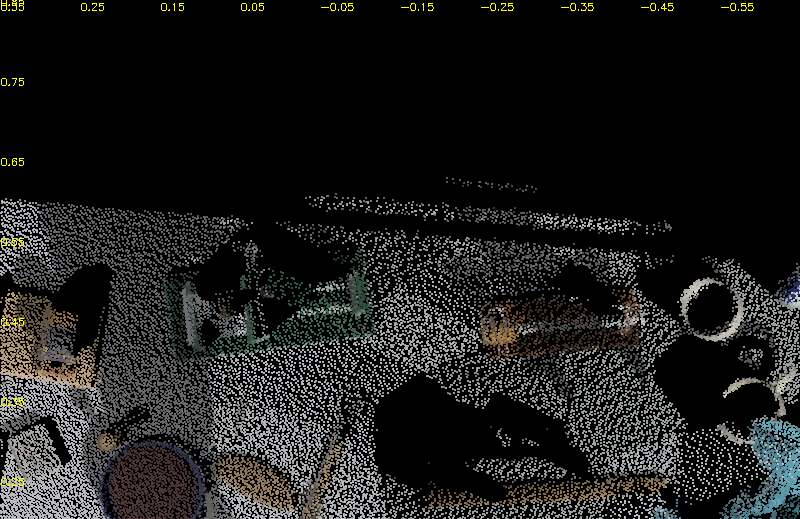

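Stand near x≈0.45 with its rear towards +y and y from about 0.14 to -0.115. Rest at x≈0.45, y from -0.25 to -0.44, head towards +y. Rack at x≈0.43, y≈0.33. I turn the tool to a yaw of 90°, so tool x is world y and tool y is world x, then go up over the rest.

```bash
python3 -m inch '[[[0,0,-0.12],-35.7],[[0,0,-0.12],-35.7],[[0,0,-0.12],-35.7],[[0,0,-0.12],-35.7],[[0,0,-0.12],-35.7]]'
python3 -m inch '[[[0,0,0],-35.7],[[0,0,0],-35.7],[[0,0,0],-35.7],[[0,0,0],-35.7],[[0,0,0],-35.7]]'
python3 -m inch '[[[0.2,0.2,0],-4.3],[[0.2,0.2,0],-4.3],[[0.2,0.2,0],-4.3],[[0.2,0.2,0],-4.3],[[0.2,0.2,0],-4.3]]'
cat >> h.py <<'E'
def R_(s):
    q=s["orientation"]; return Ro.from_quat([q[1],q[2],q[3],q[0]]).as_matrix()
def st():
    s=env.get_state();R=R_(s)
    print("t",round(s["clock"],2),"tcp",s["tcp_pos"].round(4),"psi",round(np.degrees(np.arctan2(R[1,0],R[0,0])),2),"tilt",np.degrees(np.arccos(-R[2,2])).round(2),"F",np.round(s["wrist_force"],1),"gap",round(s["finger_gap"],4))
    return s
def go(tgt,psi=None):
    s=st();R=R_(s);d=(np.array(tgt)-s["tcp_pos"])@R
    cur=np.degrees(np.arctan2(R[1,0],R[0,0]))
    print("shift",d.round(4),"spin",None if psi is None else round((cur-psi+180)%360-180,2))
E
python3 - <<'E'
from h import *
s=st();c=viewer.read_camera("wrist");print(c["T_tool_cam"].round(3),c["vertical_fov"])
np.savez("w1.npz",**c,tcp_pos=s["tcp_pos"],orientation=s["orientation"])
cv2.imwrite("pics/w1.png",c["image"][:,:,::-1])
E
```

```text
clock: 0.52
tcp_pos: [0.1422, -0.558, 0.3532]
orientation: [0.002, 0.905, 0.426, -0.001]
wrist_force: [0.8, -0.2, -1.3]
finger_gap: 0.0858
clock: 0.93
tcp_pos: [0.1422, -0.5578, 0.3527]
orientation: [0.001, 0.73, 0.683, -0.001]
wrist_force: [-0.6, 0.1, -0.2]
finger_gap: 0.0854
clock: 1.35
tcp_pos: [0.2999, -0.4192, 0.3522]
orientation: [0.001, 0.704, 0.71, -0.001]
wrist_force: [1.3, -0.7, 0.1]
finger_gap: 0.0851
t 1.35 tcp [ 0.2999 -0.4192  0.3522] psi 90.43 tilt 0.09 F [ 1.3 -0.7  0.1] gap 0.0851
[[ 0.001 -0.958 -0.288  0.073]
 [ 1.     0.001 -0.001  0.001]
 [ 0.001 -0.288  0.958 -0.142]
 [ 0.     0.     0.     1.   ]] 59.67343375153356
```

View pics/w1.png

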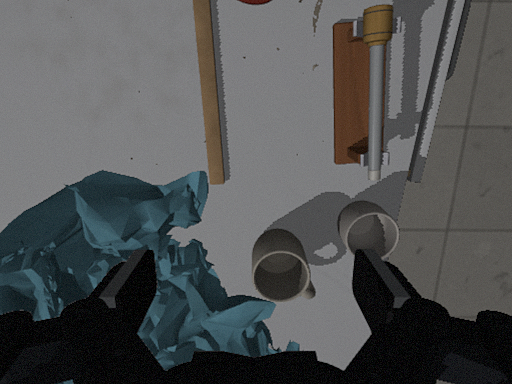

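Wrist view (up = +y, right = +x): bar from head (378,8) to tip (374,178) on its rest, with two pots near (367,235) and (280,270). I fit the bar's axis now and then head to the stand.

```bash
cat >> h.py <<'E'
def load(n):
    d=dict(np.load(n)); return d,cloud(d,d)
def look(n):
    s=st();c=viewer.read_camera("wrist"); np.savez(n+".npz",**c,tcp_pos=s["tcp_pos"],orientation=s["orientation"])
    cv2.imwrite(f"pics/{n}.png",c["image"][:,:,::-1]); return c,cloud(c,s)
def ray(c,u,v,z):
    f=192/np.tan(np.radians(float(c["vertical_fov"]))/2); T=c["T_tool_cam"];R=R_(c)
    d=R@T[:3,:3]@np.array([(u-c["cx"])/f,(v-c["cy"])/f,1]);o=R@T[:3,3]+c["tcp_pos"]
    return o+d*(z-o[2])/d[2]
E
python3 - <<'E'
from h import *
c,W=load("w1.npz")
b=W[0:185,355:400].reshape(-1,3)
k=(b[:,2]>.077)&(b[:,2]<.1); p=b[k]
print(len(p),p.min(0),p.max(0))
sh=p[(p[:,2]<.0865)]
for y in np.arange(-.45,-.25,.02):
    q=p[abs(p[:,1]-y)<.005]
    if len(q): print(round(y,3),len(q),q[:,0].min().round(4),q[:,0].mean().round(4),q[:,0].max().round(4),q[:,2].max().round(4))
for uv in [(378,8),(375,172),(374,180)]: print(uv,ray(c,*uv,.075))
for u,v in [(334,24),(334,163),(385,160)]: print(u,v,ray(c,u,v,.012))
E
python3 -m inch '[[[0.2,0.08,0],0],[[0.2,0.08,0],0],[[0.2,0.08,0],0],[[0.2,0.08,0],0],[[0.2,0.08,0],0]]'
python3 -m inch '[[[0.16,0,0],0],[[0.16,0,0],0],[[0.16,0,0],0],[[0.16,0,0],0],[[0.16,0,0],0]]'
python3 - <<'E'
from h import *
look("w2")
E
```

```text
2831 [ 0.41392349 -0.45398144  0.0770165 ] [ 0.47162014 -0.25469568  0.09215735]
-0.45 80 0.4479 0.4539 0.4618 0.0847
-0.43 140 0.4352 0.4527 0.4716 0.0846
-0.41 95 0.4439 0.4509 0.4584 0.0845
-0.39 102 0.4412 0.4487 0.4568 0.0841
-0.37 113 0.4401 0.4471 0.4556 0.0846
-0.35 105 0.4383 0.4452 0.4526 0.0846
-0.33 116 0.4362 0.4435 0.4518 0.084
-0.31 127 0.435 0.4415 0.4498 0.0845
-0.29 247 0.4249 0.4383 0.4554 0.0921
-0.27 284 0.4143 0.4361 0.4629 0.092
(378, 8) [ 0.43824669 -0.25567625  0.075     ]
(375, 172) [ 0.45609387 -0.44423343  0.075     ]
(374, 180) [ 0.45599416 -0.45485157  0.075     ]
334 24 [ 0.40364527 -0.26126246  0.012     ]
334 163 [ 0.41788077 -0.44597005  0.012     ]
385 160 [ 0.49207178 -0.44089153  0.012     ]
clock: 1.82
tcp_pos: [0.3762, -0.2255, 0.353]
orientation: [0.001, 0.702, 0.712, 0.002]
wrist_force: [1.3, -0.4, 0.6]
finger_gap: 0.0855
clock: 2.23
tcp_pos: [0.3727, -0.0601, 0.3537]
orientation: [-0.0, 0.7, 0.715, 0.003]
wrist_force: [-0.9, -0.4, 0.8]
finger_gap: 0.0852
t 2.23 tcp [ 0.3727 -0.0601  0.3537] psi 91.21 tilt 0.3 F [-0.9 -0.4  0.8] gap 0.0852
```

View pics/w2.png

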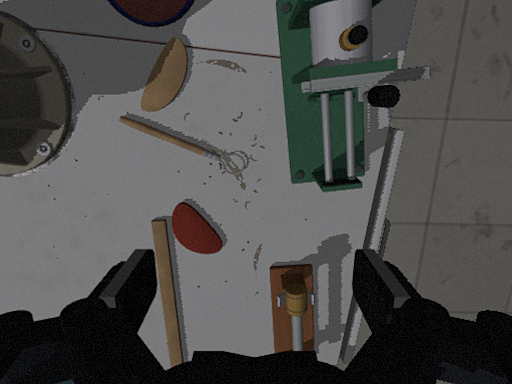

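The stand has barrel (340,30), gate plate (365,78), knob (384,96) and rails x≈325–350, y 95–182 px. I compute positions from rays and depth.

```bash
python3 - <<'E'
from h import *
c,W=load("w2.npz")
b=W[60:130,350:420].reshape(-1,3); I=c["image"][60:130,350:420].reshape(-1,3)
k=(b[:,2]>.15)&(b[:,2]<.21)&(I.max(1)<60); p=b[k]; print("knob",len(p),np.percentile(p,[2,50,98],axis=0).round(4))
t=p[p[:,2]>.188]; print("top",len(t),np.percentile(t,[2,50,98],axis=0).round(4))
# rails
b=W.reshape(-1,3);k=(b[:,2]>.084)&(b[:,2]<.096)&(b[:,1]<.12)&(b[:,1]>-.15)&(b[:,0]>.40)&(b[:,0]<.52); p=b[k]
for y in np.arange(-.11,.04,.02):
    q=p[abs(p[:,1]-y)<.006]
    if len(q): print(round(y,2),len(q),np.percentile(q[:,0],[2,25,50,75,98]).round(4))
# plates top z~.157
k=(b[:,2]>.150)&(b[:,2]<.163)&(b[:,0]>.35)&(b[:,0]<.6)&(b[:,1]>-.15)&(b[:,1]<.2);p=b[k]
print("plates",len(p)); 
for x in np.arange(.40,.58,.015):
    q=p[abs(p[:,0]-x)<.006]
    if len(q): print(round(x,3),len(q),q[:,1].min().round(4),q[:,1].max().round(4))
for uv in [(291,182),(278,40),(277,2)]: print(ray(c,*uv,.01))
for uv in [(318,182),(362,182),(318,190),(362,188)]: print(ray(c,*uv,.11))
E
```

```text
knob 888 [[0.4805 0.0039 0.1509]
 [0.4894 0.0159 0.1867]
 [0.5303 0.0388 0.1956]]
top 433 [[0.4809 0.0039 0.1895]
 [0.4887 0.0125 0.1942]
 [0.4977 0.0208 0.1958]]
-0.11 1 [0.4629 0.4629 0.4629 0.4629 0.4629]
-0.09 174 [0.4624 0.4689 0.4804 0.495  0.5054]
-0.07 153 [0.4623 0.4665 0.4716 0.4934 0.4985]
-0.05 158 [0.4598 0.4636 0.4875 0.4915 0.4962]
-0.03 167 [0.4569 0.4607 0.4849 0.4887 0.4931]
-0.01 173 [0.4541 0.4583 0.4819 0.4863 0.4911]
0.01 223 [0.4312 0.4554 0.4708 0.4821 0.4898]
0.03 26 [0.4244 0.4251 0.4298 0.434  0.4368]
plates 2772
0.415 17 0.0933 0.0944
0.43 255 0.0146 0.0959
0.445 301 0.0158 0.0389
0.46 473 0.018 0.0725
0.475 301 0.0202 0.0592
0.49 304 0.0224 0.0452
0.505 270 0.0246 0.0472
0.52 158 0.0268 0.039
0.535 158 0.028 0.0412
[ 0.43114931 -0.11440264  0.01      ]
[0.40341903 0.08102391 0.01      ]
[0.40022439 0.12626122 0.01      ]
[ 0.45116109 -0.08765346  0.11      ]
[ 0.50368116 -0.08654897  0.11      ]
[ 0.45191433 -0.09757331  0.11      ]
[ 0.5045231  -0.09397242  0.11      ]
```

```bash
python3 - <<'E'
from h import *
go([.4445,.0062,.30],98)
E
```

```text
t 2.28 tcp [ 0.3734 -0.0625  0.3535] psi 91.15 tilt 0.23 F [-0.2  0.3  0.7] gap 0.0854
shift [0.0672 0.0722 0.0539] spin -6.85
```

```bash
python3 -m inch '[[[0.067,0.072,0.054],-6.9],[[0.067,0.072,0.054],-6.9],[[0.067,0.072,0.054],-6.9],[[0.067,0.072,0.054],-6.9],[[0.067,0.072,0.054],-6.9]]' 1 40
python3 -m inch '[[[0,0,0.04],0],[[0,0,0.08],0],[[0,0,0.12],0],[[0,0,0.127],0],[[0,0,0.127],0]]'
python3 - <<'E'
from h import *
go([.5296,.0182,.172],98)
E
```

```text
clock: 2.7
tcp_pos: [0.4443, 0.0059, 0.2984]
orientation: [-0.001, 0.655, 0.755, 0.001]
wrist_force: [0.3, -0.6, 0.6]
finger_gap: 0.0256
clock: 3.12
tcp_pos: [0.4419, 0.0052, 0.1698]
orientation: [-0.003, 0.656, 0.755, -0.001]
wrist_force: [-0.3, 0.5, 1.5]
finger_gap: -0.0
t 3.12 tcp [0.4419 0.0052 0.1698] psi 98.01 tilt 0.35 F [-0.3  0.5  1.5] gap -0.0
shift [ 0.0006  0.0886 -0.0026] spin 0.01
```

Pushing along tool y in steps of about 15 mm, watching the force.

```bash
python3 -m inch '[[[0,0.012,0],0],[[0,0.024,0],0],[[0,0.036,0],0],[[0,0.048,0],0],[[0,0.06,0],0]]'
python3 -m inch '[[[0,0.01,0],0],[[0,0.018,0],0],[[0,0.024,0],0],[[0,0.026,0],0],[[0,0.026,0],0]]'
python3 - <<'E'
from h import *
look("w3")
E
```

```text
clock: 3.53
tcp_pos: [0.5038, 0.0125, 0.1726]
orientation: [-0.001, 0.656, 0.754, -0.0]
wrist_force: [-2.8, -1.5, 0.4]
finger_gap: 0.0002
clock: 3.95
tcp_pos: [0.5309, 0.0159, 0.1737]
orientation: [-0.0, 0.656, 0.754, 0.0]
wrist_force: [0.6, -0.8, -0.4]
finger_gap: 0.0001
t 3.95 tcp [0.5309 0.0159 0.1737] psi 97.94 tilt 0.04 F [ 0.6 -0.8 -0.4] gap 0.0001
```

View pics/w3.png

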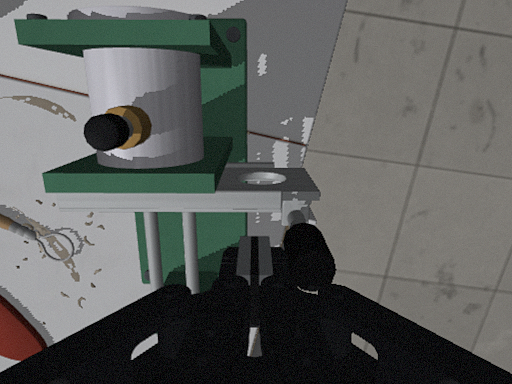

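The knob now stands right of the fingers at about (308,250) and the gate plate sticks out on the right. I check the travel from the knob's top.

```bash
python3 - <<'E'
from h import *
c,W=load("w3.npz")
b=W[215:295,280:340].reshape(-1,3);k=(b[:,2]>.185)&(b[:,2]<.2);p=b[k];print(len(p),np.percentile(p,[2,50,98],axis=0).round(4))
m=np.median(p,0)[:2]; print((m-np.array([.489,.0125]))@[.990,.139])
# gate plate right edge & channel end
print(ray(c,318,190,.16)[:2])
E
```

```text
2001 [[0.5422 0.0138 0.1858]
 [0.554  0.0242 0.1942]
 [0.5636 0.031  0.1962]]
0.06597054102892083
[0.55881982 0.04722859]
```

Gate open by about 66 mm. Back off, rise, open and go over the bar.

```bash
python3 -m inch '[[[0,-0.015,0],0],[[0,-0.015,-0.04],0],[[0,-0.015,-0.08],0],[[0,-0.015,-0.1],0],[[0,-0.015,-0.1],0]]' 0
python3 -m inch '[[[-0.2,-0.06,0],2.6],[[-0.2,-0.06,0],2.6],[[-0.2,-0.06,0],2.6],[[-0.2,-0.06,0],2.6],[[-0.2,-0.06,0],2.6]]'
python3 - <<'E'
from h import *
go([.4425,-.319,.25],95.3)
E
```

```text
clock: 4.42
tcp_pos: [0.518, 0.0137, 0.279]
orientation: [0.004, 0.656, 0.754, 0.003]
wrist_force: [0.6, -0.3, 0.9]
finger_gap: 0.0605
clock: 4.83
tcp_pos: [0.4857, -0.1938, 0.2788]
orientation: [0.004, 0.673, 0.74, 0.004]
wrist_force: [1.1, -0.6, -0.1]
finger_gap: 0.0857
t 4.83 tcp [ 0.4857 -0.1938  0.2788] psi 95.39 tilt 0.62 F [ 1.1 -0.6 -0.1] gap 0.0857
shift [-0.1206 -0.0551  0.0283] spin 0.09
```

```bash
python3 -m inch '[[[-0.12,-0.055,0.028],0],[[-0.12,-0.055,0.028],0],[[-0.12,-0.055,0.028],0],[[-0.12,-0.055,0.028],0],[[-0.12,-0.055,0.028],0]]'
python3 - <<'E'
from h import *
c,W=look("w4")
b=W.reshape(-1,3);I=c["image"].reshape(-1,3)
k=(b[:,2]>.078)&(b[:,2]<.094)&(b[:,1]>-.47)&(b[:,1]<-.24)&(b[:,0]>.41)&(b[:,0]<.48);p=b[k]
print(len(p), p[:,1].min(),p[:,1].max())
L=[]
for y in np.arange(-.45,-.25,.01):
    q=p[abs(p[:,1]-y)<.005]
    if len(q)>20:
        print(round(y,3),len(q),np.percentile(q[:,0],[2,50,98]).round(4),q[:,2].max().round(4))
E
```

```text
clock: 5.25
tcp_pos: [0.441, -0.3209, 0.2488]
orientation: [0.003, 0.675, 0.738, 0.004]
wrist_force: [0.8, -1.3, 0.2]
finger_gap: 0.0857
t 5.25 tcp [ 0.441  -0.3209  0.2488] psi 95.1 tilt 0.56 F [ 0.8 -1.3  0.2] gap 0.0857
3639 -0.45330989725791393 -0.2539389139984674
-0.45 84 [0.449  0.455  0.4623] 0.0837
-0.44 115 [0.4473 0.4546 0.4617] 0.0839
-0.43 158 [0.4373 0.4533 0.4701] 0.0842
-0.42 138 [0.4379 0.4531 0.4693] 0.0841
-0.41 123 [0.445  0.4519 0.4589] 0.0845
-0.4 126 [0.4442 0.4507 0.4579] 0.0838
-0.39 132 [0.4432 0.4503 0.457 ] 0.0837
-0.38 132 [0.4424 0.4493 0.4565] 0.0843
-0.37 133 [0.4416 0.4485 0.4551] 0.0839
-0.36 145 [0.4407 0.4475 0.4549] 0.0842
-0.35 141 [0.4399 0.4466 0.4538] 0.0842
-0.34 150 [0.439  0.4459 0.4531] 0.0839
-0.33 155 [0.438  0.4448 0.4519] 0.084
-0.32 152 [0.4373 0.4441 0.4511] 0.0849
-0.31 165 [0.4359 0.443  0.4502] 0.0843
-0.3 161 [0.4348 0.4417 0.4491] 0.0847
-0.29 262 [0.4273 0.4404 0.4542] 0.0914
-0.28 372 [0.4259 0.4403 0.4552] 0.0922
-0.27 388 [0.4252 0.4397 0.4542] 0.0922
-0.26 386 [0.4243 0.4386 0.4529] 0.0919
```

View pics/w4.png

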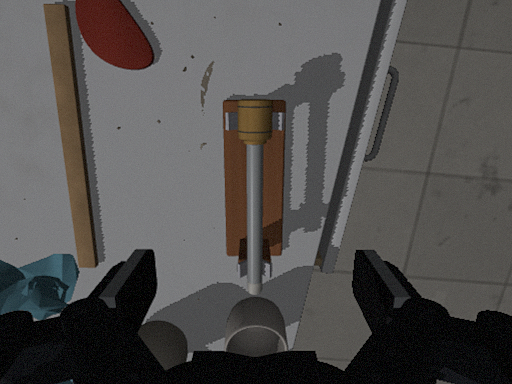

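Bar (255,100)–(255,292), grip place on the shaft around (255,175), free all round. Descend in steps onto (0.4438, -0.318).

```bash
python3 - <<'E'
from h import *
go([.4438,-.318,.0563],95.5)
E
```

```text
t 5.3 tcp [ 0.4417 -0.3192  0.2495] psi 95.21 tilt 0.6 F [ 0.  -0.6  0.7] gap 0.0853
shift [0.0009 0.0002 0.1932] spin -0.29
```

```bash
python3 -m inch '[[[0.001,0,0.04],0],[[0.001,0,0.08],0],[[0.001,0,0.12],0],[[0.001,0,0.15],0],[[0.001,0,0.16],0]]'
python3 - <<'E'
from h import *
go([.4438,-.318,.0563],95.5)
E
```

```text
clock: 5.72
tcp_pos: [0.4416, -0.3138, 0.0854]
orientation: [-0.0, 0.673, 0.739, 0.004]
wrist_force: [0.2, 0.9, -0.2]
finger_gap: 0.0855
t 5.72 tcp [ 0.4416 -0.3138  0.0854] psi 95.35 tilt 0.51 F [ 0.2  0.9 -0.2] gap 0.0855
shift [-0.0045  0.0016  0.029 ] spin -0.15
```

```bash
python3 -m inch '[[[-0.0045,0.0016,0.015],0],[[-0.0045,0.0016,0.029],0],[[-0.0045,0.0016,0.029],0],[[-0.0045,0.0016,0.029],0],[[-0.0045,0.0016,0.029],0]]'
python3 - <<'E'
from h import *
go([.4438,-.318,.0563],95.5)
E
python3 -m inch '[[[0,0,0],0],[[0,0,0],0],[[0,0,0],0],[[0,0,0],0],[[0,0,0],0]]' 1 100
python3 -m inch '[[[0,0,0],0],[[0,0,0],0],[[0,0,0],0],[[0,0,0],0],[[0,0,0],0]]'
python3 - <<'E'
from h import *
go([.4438,-.318,.0563],95.5)
E
```

```text
clock: 6.13
tcp_pos: [0.4451, -0.3181, 0.0581]
orientation: [0.001, 0.673, 0.74, 0.004]
wrist_force: [-0.7, -0.0, -1.0]
finger_gap: 0.0855
t 6.13 tcp [ 0.4451 -0.3181  0.0581] psi 95.41 tilt 0.52 F [-0.7 -0.  -1. ] gap 0.0855
shift [ 0.0002 -0.0013  0.0018] spin -0.09
clock: 6.55
tcp_pos: [0.4451, -0.3182, 0.0585]
orientation: [0.001, 0.673, 0.74, 0.004]
wrist_force: [0.6, 0.1, 0.5]
finger_gap: 0.0259
clock: 6.97
tcp_pos: [0.4429, -0.3184, 0.0587]
orientation: [-0.0, 0.673, 0.739, 0.003]
wrist_force: [-7.0, -0.9, 6.0]
finger_gap: 0.0131
t 6.97 tcp [ 0.4429 -0.3184  0.0587] psi 95.33 tilt 0.32 F [-7.  -0.9  6. ] gap 0.0131
shift [0.0003 0.0009 0.0024] spin -0.17
```

Gripped. Rest seat reference: TCP (0.443, -0.318, 0.0585), yaw 95.3. Lift gently and look at levelness by depth.

```bash
python3 -m inch '[[[0,0,-0.015],0],[[0,0,-0.03],0],[[0,0,-0.05],0],[[0,0,-0.07],0],[[0,0,-0.085],0]]'
python3 -m inch '[[[0,0,-0.03],0],[[0,0,-0.04],0],[[0,0,-0.04],0],[[0,0,-0.04],0],[[0,0,-0.04],0]]'
cat >> h.py <<'E'
def barpose(c,W):
    s=c if "tcp_pos" in c else env.get_state(); R=R_(s)
    T=(W.reshape(-1,3)-s["tcp_pos"])@R   # tool coords
    k=(abs(T[:,1])<.02)&(T[:,2]<.005)&(T[:,2]>-.05)&(T[:,0]>-.16)&(T[:,0]<.09);p=T[k]
    sh=p[(p[:,0]>-.13)&(p[:,0]<.02)]
    print("n",len(p),"x range",np.percentile(p[:,0],[.5,99.5]).round(4))
    for x in np.arange(-.14,.09,.02):
        q=p[abs(p[:,0]-x)<.006]
        if len(q)>15: print("  x",round(x,3),len(q),"y",np.percentile(q[:,1],[3,50,97]).round(4),"ztop",np.percentile(q[:,2],3).round(4))
E
python3 - <<'E'
from h import *
c,W=look("w5"); barpose(c|{}, W)
E
```

```text
clock: 7.38
tcp_pos: [0.4421, -0.3185, 0.1442]
orientation: [-0.001, 0.674, 0.739, 0.003]
wrist_force: [1.3, -0.0, -4.1]
finger_gap: 0.0131
clock: 7.8
tcp_pos: [0.4412, -0.3179, 0.1822]
orientation: [-0.002, 0.674, 0.739, 0.003]
wrist_force: [0.1, 0.7, -4.7]
finger_gap: 0.0126
t 7.8 tcp [ 0.4412 -0.3179  0.1822] psi 95.31 tilt 0.42 F [ 0.1  0.7 -4.7] gap 0.0126
n 17450 x range [-0.0364  0.0643]
  x -0.04 247 y [-0.0066  0.0011  0.0087] ztop -0.0245
  x -0.02 790 y [-0.0053  0.0011  0.0079] ztop -0.0247
  x 0.0 1559 y [-0.0076  0.0011  0.0101] ztop -0.0472
  x 0.02 1006 y [-0.0061  0.0015  0.0091] ztop -0.0263
  x 0.04 2646 y [-0.0128  0.0014  0.0156] ztop -0.0321
  x 0.06 2916 y [-0.0124  0.0014  0.0154] ztop -0.032
```

Held at the balance point, level (axis at tool z≈-0.017). Rise and carry to behind the barrel.

```bash
python3 -m inch '[[[0,0,-0.02],0],[[0,0,-0.05],0],[[0,0,-0.08],0],[[0,0,-0.09],0],[[0,0,-0.09],0]]'
for i in 1 2 3; do python3 -m inch '[[[0.025,0.002,0],0],[[0.06,0.004,0],0],[[0.095,0.007,0],0],[[0.13,0.009,0],0],[[0.15,0.011,0],0]]' | grep -E "tcp|force"; done
python3 -m inch '[[[0.025,0.002,0],-1],[[0.06,0.004,0],-1.5],[[0.095,0.007,0],-2],[[0.13,0.009,0],-2.7],[[0.14,0.011,0],-2.7]]'
python3 - <<'E'
from h import *
go([.4306,.2843,.27],98)
E
```

```text
clock: 8.27
tcp_pos: [0.442, -0.3194, 0.2736]
orientation: [-0.001, 0.674, 0.739, 0.003]
wrist_force: [1.1, -0.1, -4.5]
finger_gap: 0.0133
tcp_pos: [0.4371, -0.1653, 0.2714]
wrist_force: [-0.3, 0.5, -4.7]
tcp_pos: [0.4319, -0.0117, 0.2701]
wrist_force: [-0.2, -0.2, -4.8]
tcp_pos: [0.4267, 0.1414, 0.2691]
wrist_force: [-0.3, 0.2, -3.8]
clock: 9.93
tcp_pos: [0.4223, 0.2855, 0.2677]
orientation: [-0.009, 0.652, 0.758, 0.0]
wrist_force: [-0.1, 0.4, -4.6]
finger_gap: 0.0124
t 9.93 tcp [0.4223 0.2855 0.2677] psi 98.56 tilt 1.05 F [-0.1  0.4 -4.6] gap 0.0124
shift [-0.0024  0.008  -0.0024] spin 0.56
```

```bash
python3 - <<'E'
from h import *
c,W=look("w6"); barpose(c|{},W)
R=R_(env.get_state());print(R.round(4))
b=W.reshape(-1,3)
k=(b[:,2]>.150)&(b[:,2]<.163)&(b[:,0]>.35)&(b[:,0]<.56)&(b[:,1]>-.05)&(b[:,1]<.2);p=b[k]
for x in np.arange(.40,.54,.01):
    q=p[abs(p[:,0]-x)<.005]
    if len(q)>3: print(round(x,3),len(q),q[:,1].min().round(4),q[:,1].max().round(4),q[:,2].mean().round(4))
E
```

```text
t 9.93 tcp [0.4223 0.2855 0.2677] psi 98.56 tilt 1.05 F [-0.1  0.4 -4.6] gap 0.0124
n 17539 x range [-0.0361  0.0646]
  x -0.04 219 y [-0.0071  0.0006  0.0082] ztop -0.0243
  x -0.02 795 y [-0.0058  0.0006  0.0074] ztop -0.0246
  x 0.0 1528 y [-0.0078  0.0006  0.0094] ztop -0.0471
  x 0.02 1002 y [-0.0067  0.0009  0.0086] ztop -0.0262
  x 0.04 2652 y [-0.0133  0.0009  0.015 ] ztop -0.032
  x 0.06 2994 y [-0.013   0.0009  0.0148] ztop -0.0318
[[-0.149   0.9887 -0.0132]
 [ 0.9887  0.1492  0.0121]
 [ 0.0139 -0.0112 -0.9998]]
```

View pics/w6.png

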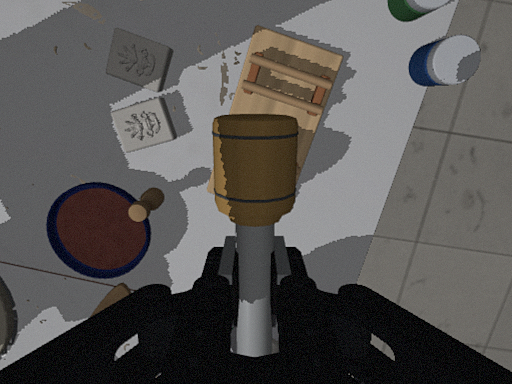

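Bar held straight at (255,115)–(255,350), and the rack's free bay shows at (288,85). I lower to bore height behind the barrel, then check with the scene camera.

```bash
python3 -m inch '[[[-0.002,0.008,0.03],0.6],[[-0.002,0.008,0.06],0.6],[[-0.002,0.008,0.09],0.6],[[-0.002,0.008,0.12],0.6],[[-0.002,0.008,0.12],0.6]]'
python3 - <<'E'
from h import *
go([.4306,.2843,.100],98)
c=viewer.read_camera("scene");np.savez("s2.npz",**c)
I=c["image"][150:330,130:310,::-1];cv2.imwrite("pics/s2.png",cv2.resize(I,None,fx=3.3,fy=3.3,interpolation=cv2.INTER_CUBIC))
E
```

```text
clock: 10.4
tcp_pos: [0.4241, 0.2827, 0.1397]
orientation: [-0.012, 0.657, 0.754, -0.006]
wrist_force: [-2.6, -0.2, -5.6]
finger_gap: 0.0128
t 10.4 tcp [0.4241 0.2827 0.1397] psi 97.92 tilt 1.53 F [-2.6 -0.2 -5.6] gap 0.0128
shift [0.0003 0.0077 0.0395] spin -0.08
```

View pics/s2.png

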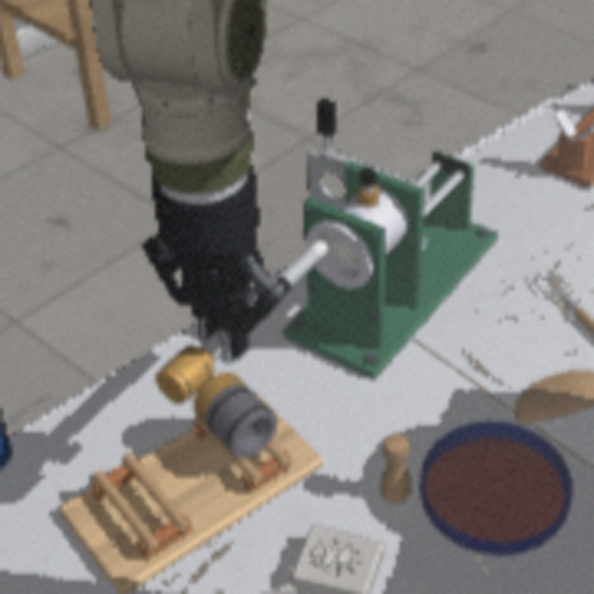

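Scene crop: the bar's tip at about (318,248) points into the barrel's rear ring centred on (345,253); spare die and rack are clear below the head. I lower the rest and settle.

```bash
python3 -m inch '[[[0,0.008,0.015],0],[[0,0.008,0.03],0],[[0,0.008,0.038],0],[[0,0.008,0.038],0],[[0,0.008,0.038],0]]'
python3 - <<'E'
from h import *
go([.4306,.2843,.100],98)
s=env.get_state();R=R_(s);print(R.round(4))
tip=s["tcp_pos"]+R@np.array([-.136,.0008,-.0167]);print("tip pred",tip.round(4))
c=viewer.read_camera("scene");np.savez("s3.npz",**c);W=cloud(c)
O=np.array([.4598,.0764,0]);U=np.array([[.9903,.1392,0],[-.1392,.9903,0],[0,0,1]])
S=(W-O)@U.T
m=(abs(S[...,0])<.035)&(S[...,1]>.055)&(S[...,1]<.12)&(S[...,2]>.085)&(S[...,2]<.15)
p=S[m];print(len(p))
for y in np.arange(.06,.12,.01):
    q=p[abs(p[:,1]-y)<.005]
    if len(q): print(round(y,3),len(q),"x",np.percentile(q[:,0],[3,50,97]).round(4),"z",np.percentile(q[:,2],[3,50,97]).round(4))
# rear ring
m=(S[...,1]>.035)&(S[...,1]<.055)&(abs(S[...,0])<.05)&(S[...,2]>.06)
I=c["image"].astype(int);br=m&(I.min(-1)>110)
p=S[br];print("ring",len(p),np.percentile(p,[2,50,98],axis=0).round(4))
E
```

```text
clock: 10.87
tcp_pos: [0.4329, 0.2847, 0.1057]
orientation: [-0.011, 0.657, 0.754, -0.004]
wrist_force: [-0.1, -0.3, -3.8]
finger_gap: 0.0129
t 10.87 tcp [0.4329 0.2847 0.1057] psi 97.9 tilt 1.35 F [-0.1 -0.3 -3.8] gap 0.0129
shift [-0.0002 -0.0023  0.0058] spin -0.1
[[-0.1375  0.9903 -0.0223]
 [ 0.9904  0.1377  0.0075]
 [ 0.0105 -0.0211 -0.9997]]
tip pred [0.4528 0.15   0.121 ]
64
0.08 13 x [-0.006  -0.0019  0.0053] z [0.1203 0.1262 0.1282]
0.09 15 x [-0.0056 -0.0023  0.0049] z [0.1187 0.1267 0.1279]
0.1 11 x [-0.0057 -0.0014  0.0077] z [0.1218 0.1263 0.129 ]
0.11 16 x [-0.0066 -0.0036  0.0059] z [0.1206 0.1262 0.1295]
ring 152 [[-3.400e-02  3.580e-02  8.730e-02]
 [-1.000e-04  4.060e-02  1.228e-01]
 [ 3.260e-02  4.390e-02  1.500e-01]]
```

Bar level, centred in x and about 5 mm high. I correct and insert.

```bash
python3 -m inch '[[[0,-0.002,0.003],0],[[0,-0.002,0.0055],0],[[0,-0.002,0.0055],0],[[-0.015,-0.002,0.0055],0],[[-0.035,-0.002,0.0055],0]]'
python3 - <<'E'
from h import *
s=st();R=R_(s);O=np.array([.4598,.0764,0]);U=np.array([[.9903,.1392,0],[-.1392,.9903,0],[0,0,1]])
for x in (0,-.136): print(U@(s["tcp_pos"]+R@np.array([x,.0008,-.0167])-O))
E
```

```text
clock: 11.33
tcp_pos: [0.4361, 0.2509, 0.1006]
orientation: [-0.011, 0.656, 0.755, -0.003]
wrist_force: [0.7, -1.2, -4.3]
finger_gap: 0.013
t 11.33 tcp [0.4361 0.2509 0.1006] psi 98.06 tilt 1.27 F [ 0.7 -1.2 -4.3] gap 0.013
[0.00196792 0.17594566 0.11730794]
[0.00211146 0.03994995 0.11574088]
```

```bash
python3 -m inch '[[[-0.008,-0.001,0.001],0],[[-0.016,-0.001,0.001],0],[[-0.024,-0.001,0.001],0],[[-0.032,-0.001,0.001],0],[[-0.040,-0.001,0.001],0]]'
python3 -m inch '[[[-0.006,0,0],0],[[-0.012,0,0],0],[[-0.018,0,0],0],[[-0.024,0,0],0],[[-0.030,0,0],0]]'
python3 - <<'E'
from h import *
s=st();R=R_(s);O=np.array([.4598,.0764,0]);U=np.array([[.9903,.1392,0],[-.1392,.9903,0],[0,0,1]])
for x in (0,-.136): print(U@(s["tcp_pos"]+R@np.array([x,.0008,-.0167])-O))
E
```

```text
clock: 11.75
tcp_pos: [0.4403, 0.2138, 0.0996]
orientation: [-0.013, 0.655, 0.756, -0.001]
wrist_force: [-3.8, 11.6, -4.5]
finger_gap: 0.0127
clock: 12.17
tcp_pos: [0.4445, 0.1852, 0.0994]
orientation: [-0.014, 0.654, 0.756, -0.0]
wrist_force: [-0.3, 2.9, -3.6]
finger_gap: 0.0128
t 12.17 tcp [0.4445 0.1852 0.0994] psi 98.22 tilt 1.59 F [-0.3  2.9 -3.6] gap 0.0128
[0.00107079 0.10954207 0.11609592]
[ 0.00159288 -0.02643193  0.11324912]
```

The push shows about 12 N while moving, then 3 N. Last 38 mm in small steps.

```bash
python3 -m inch '[[[-0.006,-0.001,0],0],[[-0.012,-0.001,0],0],[[-0.018,-0.001,0],0],[[-0.024,-0.001,0],0],[[-0.028,-0.001,0],0]]'
python3 -m inch '[[[-0.005,0,0],0],[[-0.010,0,0],0],[[-0.011,0,0],0],[[-0.011,0,0],0],[[-0.011,0,0],0]]'
python3 - <<'E'
from h import *
s=st();R=R_(s);O=np.array([.4598,.0764,0]);U=np.array([[.9903,.1392,0],[-.1392,.9903,0],[0,0,1]])
for x in (0,-.136): print(U@(s["tcp_pos"]+R@np.array([x,.0008,-.0167])-O))
c,W=look("w7");barpose(c|{},W)
for n in("scene","side"):
    c=viewer.read_camera(n);np.savez(n+"4.npz",**c);W=cloud(c);S=(W-O)@U.T
    cv2.imwrite(f"pics/{n}4.png",c["image"][:,:,::-1])
    m=(abs(S[...,0])<.03)&(S[...,1]<-.045)&(S[...,1]>-.16)&(S[...,2]>.105)&(S[...,2]<.145);p=S[m]
    print(n,len(p),np.percentile(p,[2,50,98],axis=0).round(4) if len(p) else "")
E
```

```text
clock: 12.58
tcp_pos: [0.4476, 0.1566, 0.0988]
orientation: [-0.014, 0.655, 0.756, -0.0]
wrist_force: [-0.9, 4.0, -5.4]
finger_gap: 0.0127
clock: 13.0
tcp_pos: [0.4492, 0.1452, 0.0985]
orientation: [-0.014, 0.655, 0.756, -0.0]
wrist_force: [1.2, 0.3, -4.8]
finger_gap: 0.0127
t 13.0 tcp [0.4492 0.1452 0.0985] psi 98.16 tilt 1.55 F [ 1.2  0.3 -4.8] gap 0.0127
[0.00017776 0.06925722 0.11518436]
[ 0.00056075 -0.06672032  0.1124885 ]
t 13.0 tcp [0.4492 0.1452 0.0985] psi 98.16 tilt 1.55 F [ 1.2  0.3 -4.8] gap 0.0127
n 17570 x range [-0.0493  0.0642]
  x -0.06 55 y [-0.0112 -0.0096  0.0138] ztop 0.003
  x -0.04 248 y [-0.0066  0.0011  0.0087] ztop -0.0244
  x -0.02 788 y [-0.0053  0.0011  0.0079] ztop -0.0246
  x 0.0 1565 y [-0.0077  0.0011  0.01  ] ztop -0.047
  x 0.02 1017 y [-0.0062  0.0014  0.0091] ztop -0.0261
  x 0.04 2657 y [-0.0127  0.0014  0.0156] ztop -0.032
  x 0.06 2896 y [-0.0124  0.0014  0.0154] ztop -0.0319
scene 137 [[-0.0242 -0.122   0.1075]
 [-0.012  -0.1008  0.131 ]
 [ 0.0175 -0.0772  0.1363]]
side 212 [[-0.0275 -0.1291  0.1066]
 [-0.0098 -0.1035  0.1264]
 [ 0.0189 -0.0474  0.1407]]
```

Die centre about -97 mm in the stand frame, no slip of the bar. Step 3 is met; withdraw straight, rise and carry back.

```bash
python3 -m inch '[[[0.015,0,-0.001],0],[[0.035,0,-0.001],0],[[0.055,0,-0.002],0],[[0.075,0,-0.002],0],[[0.085,0,-0.002],0]]'
python3 -m inch '[[[0.02,0,0],0],[[0.04,0,0],0],[[0.055,0,0],0],[[0.062,0,0],0],[[0.062,0,0],0]]'
python3 - <<'E'
from h import *
s=st();R=R_(s);print(R.round(4));O=np.array([.4598,.0764,0]);U=np.array([[.9903,.1392,0],[-.1392,.9903,0],[0,0,1]])
for x in (0,-.136): print(U@(s["tcp_pos"]+R@np.array([x,.0008,-.0167])-O))
E
```

```text
clock: 13.57
tcp_pos: [0.4367, 0.2314, 0.1023]
orientation: [-0.014, 0.654, 0.756, -0.0]
wrist_force: [-0.4, -0.2, -5.6]
finger_gap: 0.0128
clock: 13.98
tcp_pos: [0.4276, 0.2937, 0.1035]
orientation: [-0.014, 0.653, 0.757, -0.0]
wrist_force: [0.3, -0.5, -4.4]
finger_gap: 0.0129
t 13.98 tcp [0.4276 0.2937 0.1035] psi 98.41 tilt 1.57 F [ 0.3 -0.5 -4.4] gap 0.0129
[[-0.1462  0.989  -0.0209]
 [ 0.989   0.1466  0.0176]
 [ 0.0205 -0.0181 -0.9996]]
[-0.00056373  0.21936042  0.12014914]
[0.0004005  0.08338758 0.11736301]
```

```bash
python3 -m inch '[[[0,0,-0.03],0],[[0,0,-0.07],0],[[0,0,-0.11],0],[[0,0,-0.15],0],[[0,0,-0.17],0]]'
for i in 1 2 3; do python3 -m inch '[[[-0.025,-0.003,0],0],[[-0.06,-0.007,0],0],[[-0.095,-0.011,0],0],[[-0.13,-0.014,0],0],[[-0.15,-0.017,0],0]]' | grep -E "tcp|force"; done
cat >> h.py <<'E'
def goax(B,psi,off=(0,.001,-.0167)):
    s=st();R=R_(s);cur=np.degrees(np.arctan2(R[1,0],R[0,0]));a=np.radians(psi-cur)
    R2=Ro.from_rotvec([0,0,a]).as_matrix()@R
    d=(np.array(B)-R2@np.array(off)-s["tcp_pos"])@R
    print("shift",d.round(4),"spin",round(cur-psi,2),"Rz",R[2].round(4))
E
python3 - <<'E'
from h import *
goax([.4438,-.318,.22],95.4)
E
```

```text
clock: 14.4
tcp_pos: [0.4326, 0.29, 0.2785]
orientation: [-0.012, 0.654, 0.757, 0.002]
wrist_force: [1.9, 0.5, -3.9]
finger_gap: 0.0125
tcp_pos: [0.4372, 0.1353, 0.2753]
wrist_force: [0.3, 0.1, -3.6]
tcp_pos: [0.4413, -0.0195, 0.2725]
wrist_force: [0.6, 0.5, -5.3]
tcp_pos: [0.4446, -0.1747, 0.2699]
wrist_force: [0.4, -0.9, -4.6]
t 15.65 tcp [ 0.4446 -0.1747  0.2699] psi 97.83 tilt 1.17 F [ 0.4 -0.9 -4.6] gap 0.0131
shift [-0.1426 -0.0207  0.0647] spin 2.43 Rz [ 0.015  -0.014  -0.9998]
```

```bash
python3 -m inch '[[[-0.03,-0.004,0.01],2.4],[[-0.07,-0.01,0.03],2.4],[[-0.11,-0.016,0.05],2.4],[[-0.138,-0.0207,0.0647],2.4],[[-0.1426,-0.0207,0.0647],2.4]]'
python3 - <<'E'
from h import *
goax([.4438,-.318,.12],95.4)
c,W=look("w8")
E
```

```text
clock: 16.07
tcp_pos: [0.4397, -0.323, 0.1989]
orientation: [-0.012, 0.675, 0.738, -0.002]
wrist_force: [0.9, -0.3, -5.2]
finger_gap: 0.0131
t 16.07 tcp [ 0.4397 -0.323   0.1989] psi 95.08 tilt 1.41 F [ 0.9 -0.3 -5.2] gap 0.0131
shift [0.0034 0.0051 0.0956] spin -0.32 Rz [ 0.0154 -0.0193 -0.9997]
t 16.07 tcp [ 0.4397 -0.323   0.1989] psi 95.08 tilt 1.41 F [ 0.9 -0.3 -5.2] gap 0.0131
```

View pics/w8.png

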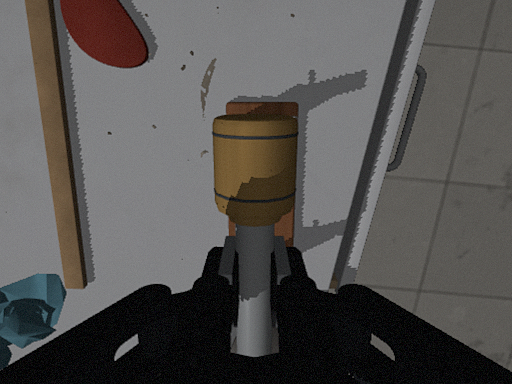

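The bar's head (255,170) is over the rest (262,105–245), well aligned. Descend in two stages.

```bash
python3 -m inch '[[[0.003,0.005,0.03],-0.3],[[0.003,0.005,0.06],-0.3],[[0.003,0.005,0.085],-0.3],[[0.003,0.005,0.095],-0.3],[[0.003,0.005,0.095],-0.3]]'
python3 - <<'E'
from h import *
goax([.4438,-.318,.0765],95.4)
E
```

```text
clock: 16.53
tcp_pos: [0.441, -0.3146, 0.1033]
orientation: [-0.015, 0.673, 0.74, -0.001]
wrist_force: [-0.3, -0.2, -4.5]
finger_gap: 0.0131
t 16.53 tcp [ 0.441  -0.3146  0.1033] psi 95.41 tilt 1.74 F [-0.3 -0.2 -4.5] gap 0.0131
shift [-0.0042  0.002   0.0433] spin 0.01 Rz [ 0.0208 -0.022  -0.9995]
```

```bash
python3 -m inch '[[[-0.0042,0.002,0.015],0],[[-0.0042,0.002,0.028],0],[[-0.0042,0.002,0.038],0],[[-0.0042,0.002,0.0425],0],[[-0.0042,0.002,0.0425],0]]'
python3 - <<'E'
from h import *
goax([.4438,-.318,.0755],95.4)
E
```

```text
clock: 16.95
tcp_pos: [0.4423, -0.3176, 0.0609]
orientation: [-0.015, 0.673, 0.74, -0.001]
wrist_force: [-1.1, 0.4, -4.2]
finger_gap: 0.0128
t 16.95 tcp [ 0.4423 -0.3176  0.0609] psi 95.43 tilt 1.75 F [-1.1  0.4 -4.2] gap 0.0128
shift [-0.0003  0.0001  0.002 ] spin 0.03 Rz [ 0.0209 -0.0223 -0.9995]
```

```bash
python3 -m inch '[[[0,0,0.001],0],[[0,0,0.002],0],[[0,0,0.002],0],[[0,0,0.002],0],[[0,0,0.002],0]]'
python3 -m inch '[[[0,0,0],0],[[0,0,0],0],[[0,0,0],0],[[0,0,0],0],[[0,0,0],0]]' 0 60
python3 -m inch '[[[0,0,0],0],[[0,0,0],0],[[0,0,0],0],[[0,0,0],0],[[0,0,0],0]]'
python3 -m inch '[[[0,0,-0.03],0],[[0,0,-0.07],0],[[0,0,-0.11],0],[[0,0,-0.15],0],[[0,0,-0.18],0]]'
python3 - <<'E'
from h import *
c,W=look("w9")
b=W.reshape(-1,3)
k=(b[:,2]>.076)&(b[:,2]<.096)&(b[:,1]>-.47)&(b[:,1]<-.24)&(b[:,0]>.41)&(b[:,0]<.48);p=b[k]
print(len(p), np.percentile(p[:,1],[.2,99.8]))
for y in np.arange(-.45,-.25,.02):
    q=p[abs(p[:,1]-y)<.005]
    if len(q)>20: print(round(y,3),len(q),np.percentile(q[:,0],[2,50,98]).round(4),q[:,2].max().round(4))
E
```

```text
clock: 17.37
tcp_pos: [0.4426, -0.3179, 0.0595]
orientation: [-0.015, 0.673, 0.74, -0.001]
wrist_force: [-0.3, 0.6, -3.4]
finger_gap: 0.0129
clock: 17.78
tcp_pos: [0.4429, -0.3181, 0.0598]
orientation: [-0.014, 0.673, 0.74, -0.001]
wrist_force: [-0.9, 0.3, -0.5]
finger_gap: 0.0729
clock: 18.2
tcp_pos: [0.4428, -0.3181, 0.0598]
orientation: [-0.014, 0.673, 0.74, -0.001]
wrist_force: [-0.4, 0.8, 0.4]
finger_gap: 0.0853
clock: 18.62
tcp_pos: [0.4474, -0.3216, 0.2432]
orientation: [-0.013, 0.673, 0.74, -0.001]
wrist_force: [1.3, -0.7, 0.5]
finger_gap: 0.0855
t 18.62 tcp [ 0.4474 -0.3216  0.2432] psi 95.43 tilt 1.47 F [ 1.3 -0.7  0.5] gap 0.0855
4093 [-0.45193536 -0.25400118]
-0.45 92 [0.4486 0.4553 0.4625] 0.0836
-0.43 220 [0.4367 0.4543 0.4717] 0.0843
-0.41 134 [0.445  0.4524 0.4597] 0.0843
-0.39 140 [0.4432 0.4504 0.4576] 0.084
-0.37 144 [0.4415 0.4483 0.4557] 0.084
-0.35 159 [0.4392 0.4472 0.4546] 0.0845
-0.33 174 [0.4372 0.4451 0.4525] 0.0841
-0.31 175 [0.4358 0.4433 0.4505] 0.084
-0.29 269 [0.4271 0.4405 0.4543] 0.0921
-0.27 435 [0.4152 0.4401 0.4645] 0.0918
```

Bar back within a millimetre of its start, released. Now over the die on the rails.

```bash
python3 -m inch '[[[0.2,0.03,-0.03],-2.6],[[0.2,0.03,-0.03],-2.6],[[0.2,0.03,-0.03],-2.6],[[0.2,0.03,-0.03],-2.6],[[0.2,0.03,-0.03],-2.6]]'
python3 - <<'E'
from h import *
go([.4753,-.0335,.26],98)
E
```

```text
clock: 19.08
tcp_pos: [0.4601, -0.1196, 0.2809]
orientation: [-0.009, 0.656, 0.755, -0.001]
wrist_force: [0.6, 0.3, -0.6]
finger_gap: 0.0857
t 19.08 tcp [ 0.4601 -0.1196  0.2809] psi 98.02 tilt 0.99 F [ 0.6  0.3 -0.6] gap 0.0857
shift [0.0829 0.0274 0.0215] spin 0.02
```

```bash
python3 -m inch '[[[0.04,0.014,0.01],0],[[0.07,0.024,0.018],0],[[0.083,0.027,0.0215],0],[[0.083,0.027,0.0215],0],[[0.083,0.027,0.0215],0]]'
python3 - <<'E'
from h import *
c,W=look("w10")
O=np.array([.4598,.0764,0]);U=np.array([[.9903,.1392,0],[-.1392,.9903,0],[0,0,1]])
S=(W-O)@U.T
m=(abs(S[...,0])<.03)&(S[...,1]<-.058)&(S[...,1]>-.16)&(S[...,2]>.115)&(S[...,2]<.145);p=S[m]
print(len(p),np.percentile(p[:,1],[.5,50,99.5]).round(4))
for y in np.arange(-.13,-.06,.01):
    q=p[abs(p[:,1]-y)<.005]
    if len(q)>20: print(round(y,3),len(q),np.percentile(q[:,0],[2,50,98]).round(4),q[:,2].max().round(4))
E
```

```text
clock: 19.5
tcp_pos: [0.4747, -0.0328, 0.2597]
orientation: [-0.009, 0.655, 0.756, -0.001]
wrist_force: [0.3, 0.3, 0.6]
finger_gap: 0.0852
t 19.5 tcp [ 0.4747 -0.0328  0.2597] psi 98.16 tilt 1.01 F [0.3 0.3 0.6] gap 0.0852
3839 [-0.1265 -0.0951 -0.0669]
-0.13 97 [-0.0211 -0.0004  0.0214] 0.1361
-0.12 588 [-0.021   0.0012  0.023 ] 0.1369
-0.11 612 [-0.0208  0.0011  0.0229] 0.137
-0.1 626 [-0.0215  0.0011  0.0226] 0.1373
-0.09 637 [-0.0213  0.001   0.0223] 0.1368
-0.08 675 [-0.0213  0.001   0.0228] 0.1366
-0.07 604 [-0.0211  0.0009  0.0225] 0.1374
```

View pics/w10.png

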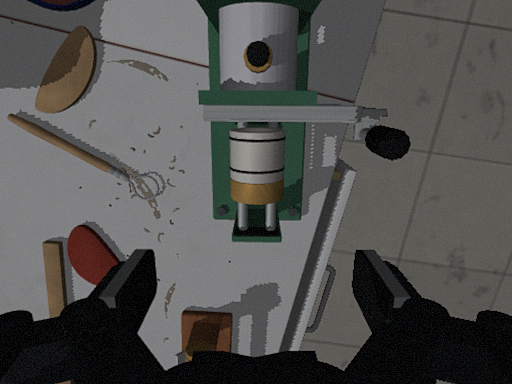

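Die at (257,165) on the rails with its brass face downwards in the picture (-y), clear of the gate. Centre at stand (1, -97) mm; I grip near the balance point.

```bash
python3 - <<'E'
from h import *
goax([.4760,-.0314,.162],98,(0,0,-.022))
E
```

```text
t 19.55 tcp [ 0.4749 -0.0336  0.2599] psi 98.06 tilt 0.98 F [-0.  -0.2  0.1] gap 0.085
shift [0.001  0.0026 0.1199] spin 0.06 Rz [ 0.0111 -0.013  -0.9999]
```

```bash
python3 -m inch '[[[0.001,0.003,0.035],0],[[0.001,0.003,0.07],0],[[0.001,0.003,0.10],0],[[0.001,0.003,0.12],0],[[0.001,0.003,0.12],0]]'
python3 - <<'E'
from h import *
goax([.4760,-.0314,.1125],98,(0,0,-.022))
E
```

```text
clock: 19.97
tcp_pos: [0.4729, -0.0319, 0.1359]
orientation: [-0.012, 0.657, 0.754, -0.003]
wrist_force: [-0.7, 0.6, -0.6]
finger_gap: 0.0855
t 19.97 tcp [ 0.4729 -0.0319  0.1359] psi 97.91 tilt 1.39 F [-0.7  0.6 -0.6] gap 0.0855
shift [-0.0002  0.0036  0.0454] spin -0.09 Rz [ 0.0136 -0.0201 -0.9997]
```

```bash
python3 -m inch '[[[0,0.0036,0.015],0],[[0,0.0036,0.03],0],[[0,0.0036,0.042],0],[[0,0.0036,0.045],0],[[0,0.0036,0.045],0]]'
python3 - <<'E'
from h import *
goax([.4760,-.0314,.1125],98,(0,0,-.022))
E
python3 -m inch '[[[0,0,0],0],[[0,0,0],0],[[0,0,0],0],[[0,0,0],0],[[0,0,0],0]]' 1 60
python3 -m inch '[[[0,0,0],0],[[0,0,0],0],[[0,0,0],0],[[0,0,0],0],[[0,0,0],0]]'
```

```text
clock: 20.38
tcp_pos: [0.4758, -0.0319, 0.0913]
orientation: [-0.012, 0.657, 0.754, -0.003]
wrist_force: [0.9, -0.9, -0.0]
finger_gap: 0.085
t 20.38 tcp [ 0.4758 -0.0319  0.0913] psi 97.82 tilt 1.39 F [ 0.9 -0.9 -0. ] gap 0.085
shift [ 0.0008 -0.0001  0.0009] spin -0.18 Rz [ 0.0134 -0.0201 -0.9997]
clock: 20.8
tcp_pos: [0.4747, -0.0326, 0.0928]
orientation: [-0.012, 0.657, 0.754, -0.004]
wrist_force: [-6.3, -2.5, 10.5]
finger_gap: 0.0464
clock: 21.22
tcp_pos: [0.4748, -0.0325, 0.093]
orientation: [-0.012, 0.657, 0.754, -0.004]
wrist_force: [-1.2, 0.2, 1.7]
finger_gap: 0.0467
```

```bash
python3 -m inch '[[[0,0,-0.005],0],[[0,0,-0.015],0],[[0,0,-0.03],0],[[0,0,-0.05],0],[[0,0,-0.07],0]]'
python3 -m inch '[[[0,0,-0.03],0],[[0,0,-0.06],0],[[0,0,-0.09],0],[[0,0,-0.1],0],[[0,0,-0.1],0]]'
python3 - <<'E'
from h import *
s=st();c,W=look("w11");R=R_(s);T=(W-s["tcp_pos"])@R
m=(abs(T[...,1])<.021)&(T[...,2]<-.03)&(T[...,2]>-.055)&(abs(T[...,0])<.07);p=T[m]
print(len(p),np.percentile(p[:,0],[.5,50,99.5]).round(4))
for x in np.arange(-.05,.06,.01):
    q=p[abs(p[:,0]-x)<.005]
    if len(q)>20: print(round(x,3),len(q),"y",np.percentile(q[:,1],[2,50,98]).round(4),"ztop",np.percentile(q[:,2],2).round(4))
d,Wr=load("w6.npz")
E
```

```text
clock: 21.63
tcp_pos: [0.4761, -0.033, 0.1639]
orientation: [-0.012, 0.657, 0.754, -0.005]
wrist_force: [1.2, -0.3, -2.5]
finger_gap: 0.0466
clock: 22.05
tcp_pos: [0.4803, -0.0343, 0.2669]
orientation: [-0.009, 0.657, 0.754, -0.003]
wrist_force: [0.8, -0.2, -3.8]
finger_gap: 0.0464
t 22.05 tcp [ 0.4803 -0.0343  0.2669] psi 97.82 tilt 1.12 F [ 0.8 -0.2 -3.8] gap 0.0464
t 22.05 tcp [ 0.4803 -0.0343  0.2669] psi 97.82 tilt 1.12 F [ 0.8 -0.2 -3.8] gap 0.0464
17394 [-0.0154  0.0181  0.044 ]
-0.02 148 y [-0.0188 -0.0001  0.0178] ztop -0.0425
-0.01 2353 y [-0.0185  0.001   0.0198] ztop -0.043
0.0 2594 y [-0.0184  0.001   0.02  ] ztop -0.0429
0.01 2722 y [-0.0184  0.0007  0.0199] ztop -0.0428
0.02 2901 y [-0.0183  0.001   0.0199] ztop -0.0426
0.03 3127 y [-0.0184  0.001   0.0199] ztop -0.0425
0.04 3549 y [-0.0183  0.001   0.0197] ztop -0.0426
```

Die level in the grip (centre at tool x≈+14 mm). Now locate the empty bay from the earlier wrist picture.

```bash
python3 - <<'E'
from h import *
d,W=load("w6.npz")
for n,uv,z in [("d1a",(250,60),.034),("d1b",(330,85),.034),("d2a",(245,85),.034),("d2b",(322,108),.034),("cA",(258,26),.012),("cB",(342,58),.012),("cC",(208,190),.012)]: print(n,ray(d,*uv,z).round(4))
b=W.reshape(-1,3);k=(b[:,2]>.027)&(b[:,2]<.038)&(b[:,0]>.33)&(b[:,0]<.55)&(b[:,1]>.32)&(b[:,1]<.45);p=b[k]
print(len(p));
for x in np.arange(.36,.52,.01):
    q=p[abs(p[:,0]-x)<.005]
    if len(q)>5: print(round(x,3),len(q),np.percentile(q[:,1],[2,25,50,75,98]).round(4))
st();print(env.get_state()["joint_pos"].round(3))
E
```

```text
d1a [0.4    0.3915 0.034 ]
d1b [0.4883 0.3795 0.034 ]
d2a [0.3983 0.3659 0.034 ]
d2b [0.4847 0.3548 0.034 ]
cA [0.4027 0.429  0.012 ]
cB [0.4997 0.4108 0.012 ]
cC [0.3697 0.2369 0.012 ]
2017
0.4 229 [0.3589 0.3656 0.373  0.3868 0.398 ]
0.41 283 [0.36   0.3672 0.3829 0.3922 0.3998]
0.42 189 [0.3581 0.3629 0.3861 0.3909 0.3959]
0.43 183 [0.3566 0.3613 0.3845 0.3892 0.394 ]
0.44 182 [0.3549 0.3597 0.3829 0.3877 0.3925]
0.45 179 [0.3532 0.3581 0.3813 0.386  0.3907]
0.46 181 [0.3516 0.3566 0.3796 0.3843 0.3892]
0.47 186 [0.3476 0.3542 0.36   0.3824 0.3874]
0.48 342 [0.3473 0.3566 0.3679 0.3781 0.3876]
0.49 62 [0.3519 0.3763 0.3796 0.3827 0.3874]
t 22.1 tcp [ 0.4792 -0.034   0.2645] psi 97.82 tilt 1.33 F [ 0.3  0.2 -4.4] gap 0.0465
[-0.24   0.14  -0.095  1.358  0.003  1.194]
```

Free bay ≈ (0.4425, 0.3735), rack yaw ≈ -9.5°, so tool yaw 170.5. Carry over.

```bash
python3 -m inch '[[[0.02,0,-0.01],0],[[0.055,0,-0.01],0],[[0.095,0,-0.01],0],[[0.135,0,-0.01],0],[[0.165,0,-0.01],0]]'
python3 -m inch '[[[0.035,0,0],-6],[[0.07,0,0],-12],[[0.105,0,0],-18],[[0.14,0,0],-24],[[0.16,0,0],-28]]'
python3 -m inch '[[[0,0,0],-6],[[0,0,0],-12],[[0,0,0],-18],[[0,0,0],-24],[[0,0,0],-28]]'
python3 - <<'E'
from h import *
goax([.4425,.3735,.20],170.5,(.014,.001,-.0187))
E
```

```text
clock: 22.52
tcp_pos: [0.455, 0.1315, 0.2738]
orientation: [-0.013, 0.657, 0.754, -0.005]
wrist_force: [0.5, 0.2, -3.8]
finger_gap: 0.0465
clock: 22.93
tcp_pos: [0.4312, 0.2927, 0.2728]
orientation: [-0.015, 0.452, 0.892, -0.003]
wrist_force: [0.4, -0.2, -3.5]
finger_gap: 0.0464
clock: 23.35
tcp_pos: [0.4299, 0.2923, 0.2697]
orientation: [-0.018, 0.22, 0.975, -0.001]
wrist_force: [-0.5, 0.3, -3.7]
finger_gap: 0.0466
t 23.35 tcp [0.4299 0.2923 0.2697] psi 154.57 tilt 2.03 F [-0.5  0.3 -3.7] gap 0.0466
shift [0.0072 0.0821 0.0884] spin -15.93 Rz [ 0.0341 -0.0097 -0.9994]
```

```bash
python3 -m inch '[[[0.001,0.03,0.01],-5],[[0.003,0.055,0.03],-10],[[0.005,0.075,0.05],-14],[[0.007,0.082,0.06],-16],[[0.007,0.082,0.06],-16]]'
python3 - <<'E'
from h import *
goax([.4425,.3735,.12],170.5,(.014,.001,-.0187))
c,W=look("w12")
b=W.reshape(-1,3);k=(b[:,2]>.027)&(b[:,2]<.038)&(b[:,0]>.33)&(b[:,0]<.55)&(b[:,1]>.32)&(b[:,1]<.45);p=b[k]
for x in np.arange(.36,.52,.01):
    q=p[abs(p[:,0]-x)<.005]
    if len(q)>5: print(round(x,3),len(q),np.percentile(q[:,1],[2,25,50,75,98]).round(4))
E
```

```text
clock: 23.77
tcp_pos: [0.4541, 0.3695, 0.2035]
orientation: [-0.022, 0.081, 0.996, -0.001]
wrist_force: [-0.5, -0.5, -3.1]
finger_gap: 0.0466
t 23.77 tcp [0.4541 0.3695 0.2035] psi 170.69 tilt 2.47 F [-0.5 -0.5 -3.1] gap 0.0466
shift [-0.0055  0.0015  0.1026] spin 0.19 Rz [ 0.0427 -0.0058 -0.9991]
t 23.77 tcp [0.4541 0.3695 0.2035] psi 170.69 tilt 2.47 F [-0.5 -0.5 -3.1] gap 0.0466
0.4 300 [0.3597 0.3663 0.373  0.387  0.3989]
0.41 361 [0.3606 0.3679 0.3828 0.3927 0.4009]
0.42 227 [0.3594 0.3643 0.3873 0.3921 0.3969]
0.43 216 [0.3577 0.3622 0.3852 0.39   0.3946]
0.44 69 [0.3621 0.3858 0.3884 0.3911 0.3932]
```

View pics/w12.png

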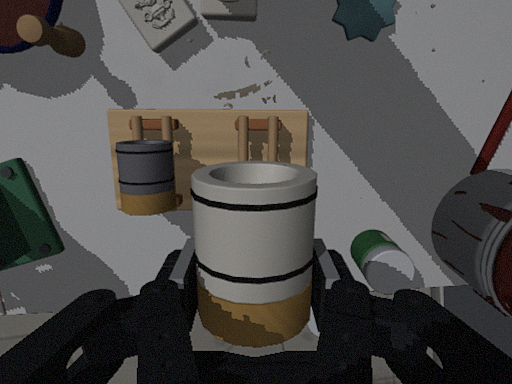

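Die held over the rack, the empty bay behind it at (258,140), spare die at (147,175) and green jar at (380,260) both clear. Descend.

```bash
python3 -m inch '[[[-0.005,0.001,0.025],0],[[-0.005,0.001,0.05],0],[[-0.005,0.001,0.075],0],[[-0.005,0.001,0.09],0],[[-0.005,0.001,0.09],0]]'
python3 - <<'E'
from h import *
goax([.4425,.374,.057],170.5,(.014,.001,-.0187))
E
```

```text
clock: 24.23
tcp_pos: [0.4534, 0.3667, 0.1127]
orientation: [-0.023, 0.083, 0.996, -0.003]
wrist_force: [-0.8, 0.3, -4.0]
finger_gap: 0.0462
t 24.23 tcp [0.4534 0.3667 0.1127] psi 170.43 tilt 2.68 F [-0.8  0.3 -4. ] gap 0.0462
shift [-0.0046  0.0049  0.0748] spin -0.07 Rz [ 0.0457 -0.0095 -0.9989]
```

```bash
python3 -m inch '[[[-0.0045,0.005,0.02],0],[[-0.0045,0.005,0.04],0],[[-0.0045,0.005,0.055],0],[[-0.0045,0.005,0.066],0],[[-0.0045,0.005,0.07],0]]'
python3 - <<'E'
from h import *
goax([.4425,.374,.055],170.5,(.014,.001,-.0187))
E
```

```text
clock: 24.65
tcp_pos: [0.4551, 0.3701, 0.0423]
orientation: [-0.024, 0.084, 0.996, -0.003]
wrist_force: [0.4, -0.1, -3.3]
finger_gap: 0.0462
t 24.65 tcp [0.4551 0.3701 0.0423] psi 170.36 tilt 2.72 F [ 0.4 -0.1 -3.3] gap 0.0462
shift [-0.0003  0.0007  0.0066] spin -0.14 Rz [ 0.0464 -0.0104 -0.9989]
```

```bash
python3 -m inch '[[[0,0.0005,0.0025],0],[[0,0.0005,0.005],0],[[0,0.0005,0.006],0],[[0,0.0005,0.006],0],[[0,0.0005,0.006],0]]'
python3 - <<'E'
from h import *
goax([.4425,.374,.054],170.5,(.014,.001,-.0187))
E
```

```text
clock: 25.07
tcp_pos: [0.4554, 0.3708, 0.037]
orientation: [-0.023, 0.084, 0.996, -0.003]
wrist_force: [-1.1, -1.0, -2.7]
finger_gap: 0.0461
t 25.07 tcp [0.4554 0.3708 0.037 ] psi 170.37 tilt 2.66 F [-1.1 -1.  -2.7] gap 0.0461
shift [-0.     -0.0001  0.0023] spin -0.13 Rz [ 0.0454 -0.0096 -0.9989]
```

```bash
python3 -m inch '[[[0,0,0.001],0],[[0,0,0.002],0],[[0,0,0.002],0],[[0,0,0.002],0],[[0,0,0.002],0]]'
python3 -m inch '[[[0,0,0],0],[[0,0,0],0],[[0,0,0],0],[[0,0,0],0],[[0,0,0],0]]' 0.3 20
python3 -m inch '[[[0,0,0],0],[[0,0,0],0],[[0,0,0],0],[[0,0,0],0],[[0,0,0],0]]' 0
python3 -m inch '[[[0,0,-0.02],0],[[0,0,-0.05],0],[[0,0,-0.09],0],[[0,0,-0.13],0],[[0,0,-0.16],0]]'
python3 - <<'E'
from h import *
c,W=look("w13")
r=np.radians(-9.5);O=np.array([.4425,.3737,0]);U=np.array([[np.cos(r),np.sin(r),0],[-np.sin(r),np.cos(r),0],[0,0,1]])
S=(W-O)@U.T
for nm,y0 in (("die",0),("spare",-.1)):
    m=(abs(S[...,1]-y0)<.03)&(abs(S[...,0])<.06)&(S[...,2]>.06)&(S[...,2]<.09);p=S[m]
    print(nm,len(p),np.percentile(p,[.5,50,99.5],axis=0).round(4))
    for x in np.arange(-.03,.04,.015):
        q=p[abs(p[:,0]-x)<.005]
        if len(q)>20: print("  ",round(x,3),np.percentile(q[:,1],[2,50,98]).round(4),q[:,2].max().round(4))
E
```

```text
clock: 25.48
tcp_pos: [0.4558, 0.3712, 0.0358]
orientation: [-0.022, 0.084, 0.996, -0.002]
wrist_force: [-1.5, -0.5, 4.3]
finger_gap: 0.0462
clock: 25.9
tcp_pos: [0.4557, 0.3711, 0.0356]
orientation: [-0.023, 0.084, 0.996, -0.002]
wrist_force: [-0.6, 0.5, -0.1]
finger_gap: 0.0598
clock: 26.32
tcp_pos: [0.4557, 0.3711, 0.0356]
orientation: [-0.023, 0.084, 0.996, -0.002]
wrist_force: [-0.4, -0.3, 0.2]
finger_gap: 0.0854
clock: 26.73
tcp_pos: [0.4635, 0.3716, 0.1989]
orientation: [-0.021, 0.084, 0.996, -0.002]
wrist_force: [0.4, 0.3, 0.7]
finger_gap: 0.0853
t 26.73 tcp [0.4635 0.3716 0.1989] psi 170.38 tilt 2.47 F [0.4 0.3 0.7] gap 0.0853
die 3880 [[-0.0292 -0.0223  0.0605]
 [-0.0007  0.0004  0.0749]
 [ 0.0302  0.0227  0.0791]]
   -0.03 [-0.0211  0.0005  0.0218] 0.0792
   -0.015 [-0.0214  0.0004  0.0212] 0.0795
   0.0 [-0.0217  0.0004  0.0222] 0.0793
   0.015 [-0.0212  0.0004  0.0217] 0.079
   0.03 [-0.0215  0.0004  0.0219] 0.0798
spare 3852 [[-0.0242 -0.1197  0.0606]
 [ 0.0043 -0.0939  0.075 ]
 [ 0.0355 -0.0768  0.0791]]
   -0.015 [-0.1183 -0.0942 -0.0772] 0.0797
   0.0 [-0.1175 -0.094  -0.0772] 0.0795
   0.015 [-0.1181 -0.0939 -0.0773] 0.0797
   0.03 [-0.1181 -0.0942 -0.0772] 0.0791
```

View pics/w13.png

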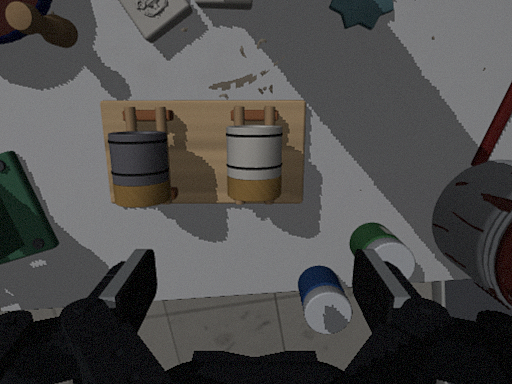

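Die lies centred in the bay (about 1 mm off, axis along the dowels) and the spare is untouched. I check the gate once more in the picture taken after the die was lifted, then hand in.

```bash
python3 - <<'E'
from h import *
for n in ("w10.npz","w11.npz"):
    c,W=load(n);b=W.reshape(-1,3);k=(b[:,2]>.187)&(b[:,2]<.2)&(b[:,0]>.5)&(b[:,0]<.6)&(b[:,1]>-.02)&(b[:,1]<.06)
    if k.sum()>20: m=np.median(b[k],0);print(n,k.sum(),m.round(4),"travel",((m[:2]-[.489,.0125])@[.990,.139]).round(4))
print(env.hand_in())
E
```

```text
w10.npz 859 [0.5538 0.0216 0.1942] travel 0.0654
w11.npz 803 [0.5539 0.0215 0.1942] travel 0.0655
the job is handed in; nothing more can be done
None
```

I finished the job and handed it in at about 27 s on the clock; handing in gave no verdict.

I slid the gate open with the closed fingers and carried the bar level at its balance point. With it I pushed the die onto the rails, with its centre about 97 mm out, and laid the bar back in its rest. Then I carried the die level to the empty bay and laid it there.

My last checks:
- **Gate:** about 65 mm open, measured after the die was lifted off the rails.
- **Bar:** level, released and within about 2 mm of where it lay at the start, measured just after I let it go. I did not measure it again before handing in.
- **Die:** level, centre within about 1 mm of the middle of the empty bay, axis along the dowels.
- **Spare die:** measures within about 7 mm of its bay's middle; nothing touched it.
- **Pot and glaze jars:** I did not measure them, but no move came near them.

The tool drifted up to 2.7° out of vertical over the run, because the moves could not correct tilt. The bar and die stayed well inside their level limits, and no check failed.

I viewed 13 pictures, three over the budget of 10.

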